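Bin the used-up tin through the sprung flap

TASK

The small rectangular screw-cap tin is used up: with the gripper, push it down through the sprung flap in the top of the grey waste box (do not just drop it on the flap), so that it falls into the box and the flap snaps shut behind it. Leave the round tin of the same height standing where it is.

Things in the scene. Friction and masses are not known exactly. Their poses are not given: they have to be found in the camera images.
- tin: The used-up tin: an upright rectangular tin of plain metal with a paper label, 50 mm (its x) by 36 mm (its y), 85 mm high, with a round black screw cap (22 mm across, 12 mm high) in the middle of its top, 97 mm over all. About 0.15 kg. Loose, upright on the table among other tins and blocks, turned any way. Origin: centre of its underside; z up.
- waste_box: The waste box: a fixed grey sheet-metal box, 160 mm (its x) by 210 mm (its y), 210 mm high, standing on the table, turned by up to 20 degrees. Origin: centre of its underside; z up. In the middle of its top is a mouth of 90 mm (x) by 150 mm (y), centred on the origin's vertical, filled by a bare metal flap level with the top. The top is 6 mm thick; inside the box is empty down to its 4 mm floor.
- flap (a joint): Flap angle, rad: 0 shut (level), growing as it swings down into the box, at most 1.45. Flap 85 by 145 by 3 mm, hinged along the box's +x edge of the mouth (x = 45 mm, 207 mm up); its free edge is at -x. Sprung shut: about 2 N down on its middle opens it; the tin's weight alone there does not. Fingers may go down through the mouth with the tin and be drawn out; it then closes by itself.
- round_tin: A full tin that stays: upright round tin, 46 mm across, 85 mm high plus the same black cap, same metal and label, standing among the others. Origin: centre of its underside.

How it is judged:
On the way:
1. the gripper pushes the tin down through the flap: the flap is open and the tin's foot at least 30 mm below the top of the box, with the fingers still touching the tin (value of joint flap above 0.4 rad and z of tin in the frame of waste_box between 0.06 and 0.18 m and x of tin in the frame of waste_box between -0.06 and 0.06 m and y of tin in the frame of waste_box between -0.09 and 0.09 m and contact force between the fingers and tin above 0.2 N), for 0.05 s.
At the end, for the whole second after the job is handed in: The rectangular tin lies at rest inside the waste box (its origin within the box's walls and less than 105 mm above the table, any way up), the flap is shut to within 0.1 rad, and the round tin stands upright within 40 mm of where it was (z of tin in the frame of waste_box below 0.105 m and x of tin in the frame of waste_box between -0.08 and 0.08 m and y of tin in the frame of waste_box between -0.105 and 0.105 m and value of joint flap below 0.1 rad and linear speed of tin below 0.05 m/s and distance of round_tin from where it was at the start of the episode below 0.04 m and angle between round_tin's own z axis and vertical below 0.2 rad); the robot touches nothing.
It fails at once if the round tin is knocked over or moved more than 40 mm (distance of round_tin from where it was at the start of the episode above 0.04 m or angle between round_tin's own z axis and vertical above 0.5 rad).
It also fails if it takes over 40 s, if anything falls off the work surface, if the arm or the gripper's body presses on something with over 40 N, if the wrist force passes 120 N, or if a joint passes its speed limit or range.

ROBOT

A 6-joint arm with a two-finger parallel gripper is mounted at the origin on the work surface. World frame = base frame: x ahead of the robot, y to its left, z up, the work surface at z = 0. Lengths are in m, angles in rad, forces in N, time in s.
With the tool pointing down it reaches from about 0.425 to 0.95 m from the base axis. Payload 3.5 kg.
Tool frame: the origin (TCP) lies midway between the tips of the shut fingers; the grasp point (between the pads) lies 19 mm behind it (ctrl.pinch_z is the distance from the TCP to the grasp point, in m); z points along the fingers, y is the line along which they close (so a half turn about z gives the same grasp; the last joint's range is limited). The gripper opens to 85 mm and grips with 20 to 120 N. Pads are 22 mm wide; open, the fingers measure 114 mm over their backs; the gripper's body (76 mm by 85 mm) begins 54 mm behind the grasp point. The pads swing forward as they close: fully open they stand 13 mm farther back than shut.
Start: joints at [1.036, 0.286, 1.577, -0, 1.279, -0.15], TCP at [0.253, 0.626, 0.231] pointing down, gripper open.
Joint ranges: [-2.77, 2.77], [-0.9, 2.22], [0.21, 2.48], [-1.53, 4.67], [0.24, 2.81], [-2.84, 2.84]. Speed limits (rad/s): [2.79, 2.79, 3.14, 3.14, 3.14, 3.14].

INTERFACE

Orientations are given as a unit quaternion [x, y, z, w].
In Python, from plant import get_state, viewer, sign_off, ctrl gives the robot as it stands. The module is installed in compiled form; this text tells all that it offers.
- The arm moves only by the shell command python3 -m handwheel 'ROWS' [FORCE]. ROWS is JSON, a list that holds one entry, the list of rows, each a list of 5 numbers: the finger opening in m, from 0 to 0.0854, then the shift along the tool's x, y, z in m, then the turn about the tool's z in degrees. In form: [[[claw, x, y, z, spin], ...]]. A call has 1 to 12 rows; each row shifts and turns the commanded pose from where the row before left it, along the tool's axes as they then stand; what a row does not reach is not made up. A row lasts 1/12 s, in which the tool goes at most 41.7 mm and 7.16 degrees, less where a joint would pass 70% of its speed; a pose out of reach is approached as far as the arm can. A call is refused whole if a number of a shift passes 0.0417 or a number of a turn 7.16, either way. A call with a gripper value outside its range is refused whole. The fingers move at their own pace and stop on an object; FORCE is the grip in N (left out, the last holds). Time passes only in rows, so rows that do not move let the fingers close. It gives the time, the measured TCP pose, the force, the opening and the grip force at its end, in the units of the state.
- get_state(): the state, without advancing time (a new reading comes with each control period).
- viewer.read_camera(name): name is "side" or "top"; returns the picture (384x512x3 uint8, blue, green, red); there is no depth.
- viewer.camera_params(name): a dict with "fov_y" (degrees; the focal length in pixels is half the picture's height over the tangent of half this angle, whatever the lens; pixels are square), "cx", "cy" (the principal point, pixels), "xyz" and "attitude" of the camera in the world. Camera axes: x right, y up, looking along -z (the intrinsics and any distortion apply to the point x, -y, -z); pixel columns grow to the right and rows downward; lengths in m; the calibration is good to about 2 mm. A picture is of the moment at which its call begins. camera_params takes no time and is no camera call.
- sign_off(): hands the job in; it is judged then, once.
Trained networks look in the newest picture that a camera, given by its name, has taken for a name from the list of things; names that differ only in an ending like _2 or _b are one class to them, and where a whole thing is asked for, a point or a joint stands for the part that bears it (a point fixed in the world has none). Each returns a list of dicts, best first, with "confidence" (0 to 1); they miss things now and then, are a little off and sometimes report something else, mostly with a low value. They report only what shows in the picture. A call takes as long as a camera call.
- viewer.look_for(camera, name): "extent" ([left, top, width, height] as shares, 0 to 1, of the picture: columns of its width, rows of its height, round what is visible of it).
- viewer.outline_of(camera, name): "mask" (384x512 bool, what is visible of it) and "extent" ([left, top, width, height] as shares, 0 to 1, of the picture: columns of its width, rows of its height, round what is visible of it).
- viewer.pinpoint(camera, name): "xy" ([column, row] as shares, 0 to 1, of the picture: columns of its width, rows of its height: a listed point, or the origin of a listed thing).
The state is a dict: "time": time; "qpos": joint angles; "dq": joint speeds; "joint_efforts": joint torques, N m; "eef_pos": TCP position; "tcp_rot": TCP orientation; "contact_force": force on the tool from outside, world axes, zero at the start; "wrist_torque": the same for the moment, N m; "opening": opening from 0.0 (shut) to 1.0 (fully open); "finger_force": force on a finger pad.
Only numpy, scipy, OpenCV 4.12 (cv2) and the standard library are available. Lean on these libraries where they do the work, as an engineer would, in place of code of your own. Each camera call takes 0.05 s, during which the arm holds its last target. There are 200 camera calls.

## Working session

There is one attempt and no reset: what is moved stays moved. The work goes in short steps, Python scripts to look and compute and a shell command to move; the robot and the scene stay as the last step left them, time stands still between calls to the robot, and variables do not carry over. Pictures are saved under pics/ and viewed, at most 10 in all, crops included, and the job is handed in when it is done.

```bash
mkdir -p pics
python3 - <<'E'
from plant import get_state, viewer, ctrl
import cv2
s=get_state();print(s['time'],s['eef_pos'],s['tcp_rot'],s['opening'],ctrl.pinch_z)
for c in('top','side'):
    im=viewer.read_camera(c);cv2.imwrite(f'pics/{c}0.png',im);print(c,viewer.camera_params(c))
    for n in('tin','round_tin','waste_box'):
        print(n,[(round(d['confidence'],2),[round(float(v),3) for v in d['extent']]) for d in viewer.look_for(c,n)],[(round(d['confidence'],2),[round(float(v*k),1) for v,k in zip(d['xy'],(512,384))]) for d in viewer.pinpoint(c,n)])
E
```

```text
0.0 [0.25304433 0.62509228 0.22995965] [ 1.91218562e-01  9.81546815e-01 -1.07889477e-03 -3.83242158e-04] 0.9920165780918084 0.0187
top {'fov_y': 43.549887429705045, 'cx': 259.8517402395836, 'cy': 191.1623622782403, 'xyz': array([ 0.39303745, -0.01463409,  1.07902016]), 'attitude': array([-0.0559498 ,  0.04811398,  0.7148599 , -0.6953632 ])}
tin [(0.87, [0.744, 0.592, 0.061, 0.074])] [(0.66, [387.6, 245.0])]
round_tin [(0.59, [0.579, 0.585, 0.052, 0.058])] [(0.59, [308.1, 235.0])]
waste_box [(0.97, [0.187, 0.39, 0.251, 0.249])] [(0.72, [176.8, 203.6])]
side {'fov_y': 57.11571148554723, 'cx': 254.65085651827073, 'cy': 187.50709293287932, 'xyz': array([0.59429959, 0.25557669, 0.96617356]), 'attitude': array([0.01429742, 0.15913001, 0.9834988 , 0.08487241])}
tin [(0.85, [0.516, 0.245, 0.042, 0.068])] [(0.88, [273.3, 115.0])]
round_tin [(0.66, [0.534, 0.387, 0.04, 0.066])] [(0.73, [282.6, 167.3])]
waste_box [] [(0.8, [278.6, 274.8])]
```

View pics/top0.png

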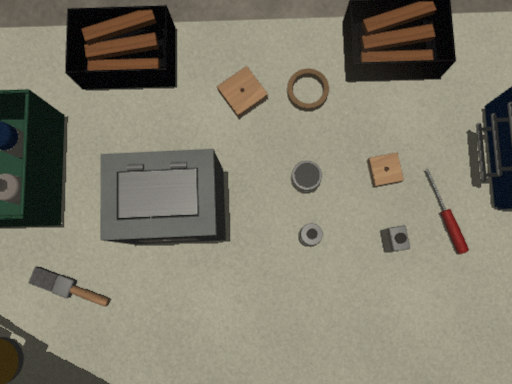

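View pics/side0.png

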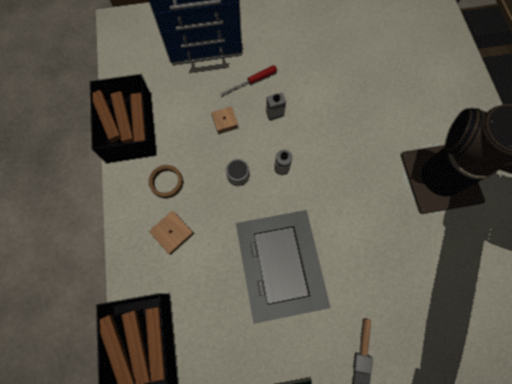

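The top view shows the box at about (163,195) with its flap hinge on the upper (far) edge. The rectangular tin is at (398,238), the round tin at (311,234) and another can at (306,176). The side view agrees: tin (276,105), round tin (284,160), box (282,265) with hinges on the left.

```bash
cat > h.py <<'E'
import numpy as np, cv2
from plant import viewer
from scipy.spatial.transform import Rotation as R
def cam(c):
    p=viewer.camera_params(c);return p,192/np.tan(np.radians(p['fov_y']/2)),R.from_quat(p['attitude']).as_matrix()
def px2w(c,uv,z):
    p,f,M=cam(c);d=M@np.array([(uv[0]-p['cx'])/f,-(uv[1]-p['cy'])/f,-1]);return p['xyz']+d*(z-p['xyz'][2])/d[2]
def w2px(c,X):
    p,f,M=cam(c);q=M.T@(np.array(X)-p['xyz']);return np.array([p['cx']-f*q[0]/q[2],p['cy']+f*q[1]/q[2]])
E
python3 - <<'E'
from h import *
np.set_printoptions(precision=3,suppress=True)
print(w2px('top',[0,0,0]),w2px('side',[0,0,0]),w2px('top',[.253,.626,.23]),w2px('side',[.253,.626,.23]))
for n,t,s,z in [('cap',(401,238),(277.5,99),.097),('round cap',(311.5,234),(284.5,155),.097),('foot net',(387.6,245),(273.3,115),0),('round foot',(308.1,235),(282.6,167.3),0),('box foot',(176.8,203.6),(278.6,274.8),0)]:
    print(n,px2w('top',t,z)[:2],px2w('side',s,z)[:2])
for c,cs in(('top',[(101,154),(213,151),(215,235),(102,240)]),('side',[(237,223),(306,211),(329,306),(254,322)])):
    print(c,np.array([px2w(c,u,.21)[:2] for u in cs]))
def big(c,x0,y0,w):
    im=cv2.imread(f'pics/{c}0.png')[y0:y0+w*3//4,x0:x0+w];return cv2.resize(im,(400,300),interpolation=cv2.INTER_CUBIC)
cv2.imwrite('pics/crop0.png',np.vstack([np.hstack([big('top',365,210,64),big('side',250,80,64)]),np.hstack([big('top',95,140,136),big('side',210,200,180)])]))
E
```

```text
[264.598 451.669] [439.982 176.983] [-104.578  354.918] [488.295 493.869]
cap [ 0.435 -0.289] [ 0.435 -0.278]
round cap [ 0.448 -0.108] [ 0.449 -0.106]
foot net [ 0.424 -0.286] [ 0.441 -0.284]
round foot [ 0.451 -0.11 ] [ 0.446 -0.108]
box foot [0.53  0.184] [0.517 0.192]
top [[0.6   0.286]
 [0.6   0.078]
 [0.444 0.076]
 [0.441 0.281]]
side [[0.602 0.082]
 [0.448 0.081]
 [0.445 0.284]
 [0.6   0.288]]
```

View pics/crop0.png

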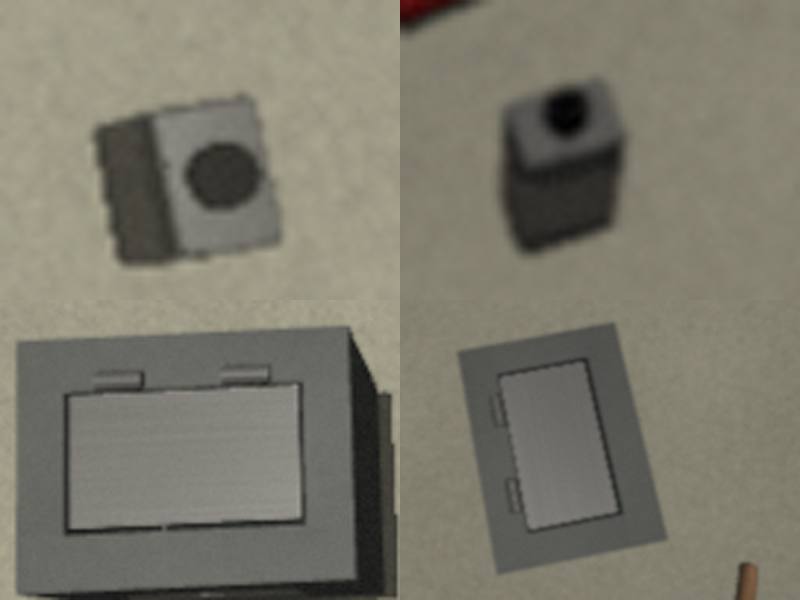

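```bash
cat >> h.py <<'E'
def tool(dx,dy,q):
    M=R.from_quat(q).as_matrix();return M.T@np.array([dx,dy,0])
E
python3 - <<'E'
from h import *
from plant import get_state
np.set_printoptions(precision=3,suppress=True)
T=np.array([(155,115),(250,97),(280,243),(178,253)])/6.25+[365,210]-.42
S=np.array([(105,105),(200,80),(225,145),(125,170)])/6.25+[250,80]-.42
for c,Q in(('top',T),('side',S)):
    W=np.array([px2w(c,u,.085)[:2] for u in Q]);print(c,W.mean(0));
    for a,b in((0,1),(1,2),(3,2),(0,3)):
        d=W[b]-W[a];print(a,b,np.linalg.norm(d),np.degrees(np.arctan2(d[1],d[0])))
M=R.from_quat(get_state()['tcp_rot']).as_matrix();print(M, np.degrees(np.arctan2(M[1,1],M[0,1])))
E
```

```text
top [ 0.436 -0.289]
0 1 0.03200430841131085 -80.89782816015015
1 2 0.048443843907867504 -172.40546124045648
3 2 0.03356702255412017 -85.99028891654794
0 3 0.04552797205729575 -174.30373011958594
side [ 0.438 -0.285]
0 1 0.04607694928894197 -173.01225088941734
1 2 0.03603329987753347 97.25906756152015
3 2 0.04777828829726651 -173.982093051851
0 3 0.03525714146119615 94.5105737159469
[[-0.927  0.375  0.   ]
 [ 0.375  0.927  0.   ]
 [-0.     0.    -1.   ]] 67.95204401419113
```

```bash
python3 -m handwheel '[[[0.085,0,0,-0.0125,-7.1],[0.085,0,0,-0.0125,-7.1],[0.085,0,0,-0.0125,-7.1],[0.085,0,0,-0.0125,-7.1],[0.085,0,0,0,0]]]' 40
python3 -m handwheel '[[[0.085,-0.0125,-0.0365,0,0],[0.085,-0.0125,-0.0365,0,0],[0.085,-0.0125,-0.0365,0,0],[0.085,-0.0125,-0.0365,0,0],[0.085,-0.0125,-0.0365,0,0],[0.085,-0.0125,-0.0365,0,0],[0.085,-0.0125,-0.0365,0,0],[0.085,-0.0125,-0.0365,0,0],[0.085,-0.0125,-0.0365,0,0],[0.085,-0.0125,-0.0365,0,0],[0.085,-0.0125,-0.0365,0,0],[0.085,-0.0125,-0.0365,0,0]]]'
```

```text
time: 1.12
eef_pos: [0.254, 0.6268, 0.2851]
tcp_rot: [-0.056, 0.998, 0.002, 0.002]
contact_force: [0.5, 0.4, 1.5]
opening: 0.991
finger_force: 0.0
time: 2.12
eef_pos: [0.451, 0.2051, 0.2808]
tcp_rot: [-0.054, 0.999, 0.0, -0.0]
contact_force: [-0.4, -0.3, 0.7]
opening: 0.994
finger_force: 0.0
```

```bash
python3 -m handwheel '[[[0.085,-0.0125,-0.0365,0,0],[0.085,-0.0125,-0.0365,0,0],[0.085,-0.0125,-0.0365,0,0],[0.085,0.0105,-0.0377,0,0],[0.085,0.0105,-0.0377,0,0],[0.085,0.0105,-0.0377,0,0],[0.085,0.0105,-0.0377,0,0],[0.085,0.0105,-0.0377,0,0],[0.085,0.0105,-0.0377,0,0],[0.085,0.0105,-0.0377,0,0],[0.085,0.0105,-0.0377,0,0],[0.085,0.0105,-0.0377,0,0]]]'
python3 -m handwheel '[[[0.085,0.0105,-0.0377,0,0],[0.085,0,0,0,0],[0.085,0,0,0,0]]]'
python3 - <<'E'
from h import *
from plant import get_state
s=get_state();print(s['eef_pos'],s['tcp_rot'],tool(.437-s['eef_pos'][0],-.286-s['eef_pos'][1],s['tcp_rot']))
for c in('top','side'):
    viewer.read_camera(c)
    for d in viewer.look_for(c,'tin'):print(c,d)
E
```

```text
time: 3.12
eef_pos: [0.443, -0.2471, 0.2808]
tcp_rot: [-0.053, 0.999, 0.0, 0.0]
contact_force: [1.1, 0.6, -0.6]
opening: 0.996
finger_force: 0.0
time: 3.37
eef_pos: [0.4368, -0.2856, 0.2804]
tcp_rot: [-0.052, 0.999, 0.001, -0.0]
contact_force: [1.6, 0.7, 0.0]
opening: 0.996
finger_force: 0.0
[ 0.43680348 -0.28556216  0.28037118] [-5.21255441e-02  9.98640231e-01  6.53305665e-04 -4.35640864e-04] [-1.49867272e-04 -4.55917452e-04 -7.35795682e-07]
top {'extent': [0.7408, 0.6044, 0.0611, 0.0643], 'confidence': 0.93}
side {'extent': [0.5207, 0.2451, 0.032, 0.0594], 'confidence': 0.62}
```

```bash
python3 -m handwheel '[[[0.085,0,0,0.03,0],[0.085,0,0,0.04,0],[0.085,0,0,0.04,0],[0.085,0,0,0.03,0],[0.085,0,0,0.02,0],[0.085,0,0,0,0],[0.085,0,0,0,0]]]'
python3 - <<'E'
from h import *
a=viewer.read_camera('top')[190:290,340:473];b=viewer.read_camera('side')[50:150,210:343]
cv2.imwrite('pics/near.png',cv2.resize(np.hstack([a,b]),(798,300),interpolation=cv2.INTER_CUBIC))
E
```

```text
time: 4.15
eef_pos: [0.4376, -0.2825, 0.1207]
tcp_rot: [-0.056, 0.998, 0.001, -0.001]
contact_force: [0.4, -0.3, 0.4]
opening: 0.998
finger_force: 0.0
```

View pics/near.png

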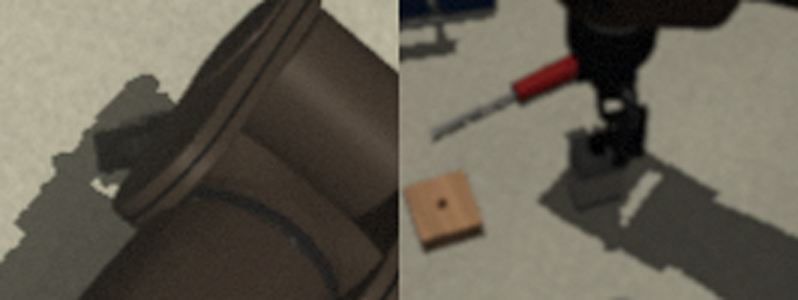

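The side view shows the tin at about crop (597,165), i.e. (276,105) in the full image. The near finger is at crop (628,135), so I'm checking whether that offset is only perspective.

Run:
```python
from h import *
for X in [(.4376,-.2825,.12),(.433,-.236,.135),(.443,-.33,.135),(.437,-.286,.085),(.437,-.286,.097),(.437,-.286,0)]:
    u=w2px('side',X);print(X,(u-[210,50])*3+[399,0])
```

```text
(0.4376, -0.2825, 0.12) [599.08603475 129.64182616]
(0.433, -0.236, 0.135) [615.01026    163.49613475]
(0.443, -0.33, 0.135) [584.53154609  77.5282957 ]
(0.437, -0.286, 0.085) [596.7945701  147.24183401]
(0.437, -0.286, 0.097) [597.53443792 140.2268153 ]
(0.437, -0.286, 0) [591.9948998  192.74966093]
```

Much of it is perspective. What's left is at most about 8 mm along the pad width, which is harmless on a 50 mm face. Now descending and gripping.

```bash
python3 -m handwheel '[[[0.085,0,0,0.02,0],[0.085,0,0,0.02,0],[0.085,0,0,0.02,0],[0.085,0,0,0.015,0],[0.085,0,0,0,0],[0.02,0,0,0,0],[0.02,0,0,0,0],[0.02,0,0,0,0],[0.02,0,0,0,0],[0.02,0,0,0,0],[0.02,0,0,0,0],[0.02,0,0,0,0]]]' 40
```

```text
time: 5.25
eef_pos: [0.4388, -0.2851, 0.0481]
tcp_rot: [-0.055, 0.998, -0.001, 0.001]
contact_force: [1.1, -0.2, 5.3]
opening: 0.418
finger_force: 46.1
```

```bash
python3 -m handwheel '[[[0.02,0,0,0,0],[0.02,0,0,0,0],[0.02,0,0,-0.02,0],[0.02,0,0,-0.03,0],[0.02,0,0,0,0]]]' 40
```

```text
time: 5.67
eef_pos: [0.4399, -0.2861, 0.1011]
tcp_rot: [-0.056, 0.998, -0.003, 0.003]
contact_force: [1.9, -0.6, -0.6]
opening: 0.415
finger_force: 45.5
```

```bash
python3 -m handwheel '[[[0.02,0,0,-0.03,0],[0.02,0,0,-0.035,0],[0.02,0,0,-0.035,0],[0.02,0,0,-0.035,0],[0.02,0,0,-0.035,0],[0.02,0,0,-0.03,0],[0.02,0,0,0,0]]]'
python3 -m handwheel '[[[0.02,-0.0103,0.0381,0,0],[0.02,-0.0103,0.0381,0,0],[0.02,-0.0103,0.0381,0,0],[0.02,-0.0103,0.0381,0,0],[0.02,-0.0103,0.0381,0,0],[0.02,-0.0103,0.0381,0,0],[0.02,-0.0103,0.0381,0,0],[0.02,-0.0103,0.0381,0,0],[0.02,-0.0103,0.0381,0,0],[0.02,-0.0103,0.0381,0,0],[0.02,-0.0103,0.0381,0,0],[0.02,-0.0103,0.0381,0,0]]]'
python3 -m handwheel '[[[0.02,0,0,0,3],[0.02,0,0,0,3],[0.02,0,0,0,0],[0.02,0,0,0,0]]]'
python3 - <<'E'
from h import *
from plant import get_state
s=get_state();print(s['eef_pos'],s['tcp_rot'],tool(.512-s['eef_pos'][0],.182-s['eef_pos'][1],s['tcp_rot']))
a=viewer.read_camera('top')[60:320,30:377];b=viewer.read_camera('side')[130:390,150:497]
b=cv2.copyMakeBorder(b,0,260-b.shape[0],0,347-b.shape[1],0)
cv2.imwrite('pics/over.png',cv2.resize(np.hstack([a,b]),(798,300)))
E
```

```text
time: 6.25
eef_pos: [0.4396, -0.286, 0.3036]
tcp_rot: [-0.055, 0.998, -0.005, 0.004]
contact_force: [0.1, 0.1, 0.2]
opening: 0.415
finger_force: 45.5
time: 7.25
eef_pos: [0.509, 0.1859, 0.2939]
tcp_rot: [-0.056, 0.998, -0.0, -0.001]
contact_force: [0.2, -0.2, -1.2]
opening: 0.416
finger_force: 45.5
time: 7.58
eef_pos: [0.5092, 0.184, 0.2943]
tcp_rot: [-0.004, 1.0, -0.0, -0.001]
contact_force: [0.9, -0.9, -0.5]
opening: 0.416
finger_force: 45.4
[0.50922815 0.18398933 0.2943474 ] [-3.87742659e-03  9.99991340e-01 -2.98100715e-04 -1.48185729e-03] [-2.75632555e-03 -2.01077056e-03 -6.99958841e-06]
```

View pics/over.png

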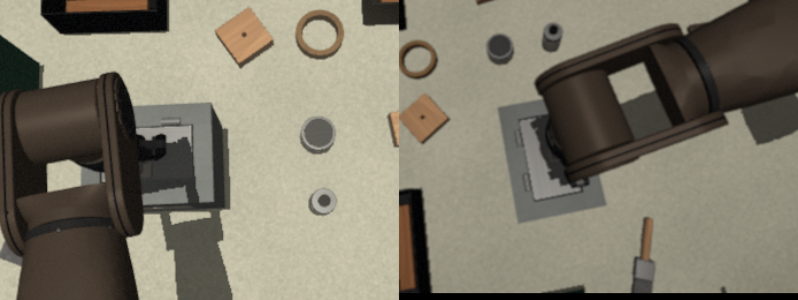

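The tin hangs over the flap, inside the mouth in both views (gripper at crop (155,148) in the top view), and the round tin is untouched. Now pushing down in steps.

```bash
python3 -m handwheel '[[[0.02,-0.004,-0.001,0.01,0],[0.02,0,0,0.015,0],[0.02,0,0,0.015,0],[0.02,0,0,0.01,0],[0.02,0,0,0.01,0],[0.02,0,0,0,0]]]' 60
python3 -m handwheel '[[[0.02,0,0,0.015,0],[0.02,0,0,0.015,0],[0.02,0,0,0.015,0],[0.02,0,0,0,0]]]'
```

```text
time: 8.18
eef_pos: [0.5129, 0.1825, 0.234]
tcp_rot: [-0.003, 1.0, -0.0, -0.002]
contact_force: [-1.7, -0.7, 0.5]
opening: 0.413
finger_force: 63.2
time: 8.52
eef_pos: [0.5116, 0.1826, 0.1881]
tcp_rot: [-0.003, 1.0, -0.0, -0.004]
contact_force: [-2.2, -0.1, -2.0]
opening: 0.415
finger_force: 63.1
```

```bash
python3 -m handwheel '[[[0.02,0,0,0.012,0],[0.02,0,0,0.012,0],[0.02,0,0,0.011,0],[0.02,0,0,0,0],[0.02,0,0,0,0],[0.075,0,0,0,0],[0.075,0,0,0,0],[0.075,0,0,0,0],[0.075,0,0,0,0],[0.075,0,0,0,0],[0.075,0,0,0,0]]]'
python3 -m handwheel '[[[0.075,0,0,0,0],[0.075,0,0,-0.02,0],[0.075,0,0,-0.03,0],[0.075,0,0,-0.03,0],[0.075,0,0,-0.03,0],[0.075,0,0,-0.03,0],[0.075,0,0,-0.03,0],[0.075,0,0,-0.02,0],[0.075,0,0,0,0]]]'
```

```text
time: 9.43
eef_pos: [0.5147, 0.1831, 0.1573]
tcp_rot: [-0.003, 1.0, 0.0, 0.001]
contact_force: [-0.1, -0.4, 1.9]
opening: 0.878
finger_force: 0.8
time: 10.18
eef_pos: [0.5159, 0.1836, 0.3527]
tcp_rot: [-0.003, 1.0, 0.001, 0.006]
contact_force: [-0.5, -0.5, 1.1]
opening: 0.878
finger_force: 0.0
```

Moving the arm aside to check the flap.

```bash
python3 -m handwheel '[[[0.075,0,0.03,0,0],[0.075,0,0.04,0,0],[0.075,0,0.04,0,0],[0.075,0,0.04,0,0],[0.075,0,0.04,0,0],[0.075,0,0.04,0,0],[0.075,0,0.04,0,0],[0.075,0,0.03,0,0],[0.075,0,0,0,0],[0.075,0,0,0,0]]]'
python3 - <<'E'
from h import *
a=viewer.read_camera('top');b=viewer.read_camera('side')
cv2.imwrite('pics/end.png',cv2.resize(np.hstack([a,b]),(800,300)))
for c in('top','side'):
  for n in('tin','round_tin'):print(c,n,[(d['confidence'],d['extent']) for d in viewer.look_for(c,n)])
E
```

```text
time: 11.02
eef_pos: [0.5111, 0.4844, 0.3435]
tcp_rot: [-0.004, 1.0, -0.001, -0.001]
contact_force: [-0.8, -0.9, -0.0]
opening: 0.876
finger_force: 0.0
top tin []
top round_tin [(0.78, [0.5836, 0.5719, 0.0453, 0.0643])]
side tin []
side round_tin [(0.65, [0.5363, 0.394, 0.0377, 0.0542])]
```

View pics/end.png

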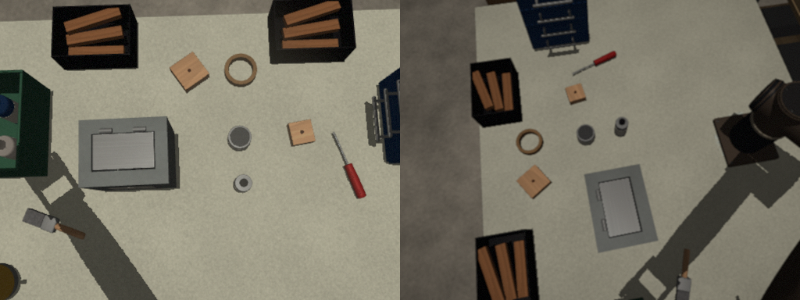

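The flap is shut (top view, crop (123,152)), the tin is gone from the table and the round tin stands where it was at crop (243,183). Handing in.

```bash
python3 -c "
from plant import sign_off
print(sign_off())"
```

```text
the job is handed in; nothing more can be done
None
```

I pushed the rectangular tin through the flap with the gripper and handed the job in at about 11 s: the pictures show the flap shut, no tin left on the table and the round tin still in place, but sign-off returned no verdict and the inside of the box cannot be seen.

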